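# Close leaning ingredient canisters with the lids that fit

### The job

Close two of the three leaning canisters in the counter rack with the two push-in lids that stand in front of it; the third canister has lost its lid and stays open. The canisters look alike but their bores differ by a few millimetres, so find out by trying which lid belongs to which canister, the wide lid in the widest bore and the medium lid in the middle one. Leave both lids pushed fully home with the flange flat on the rim, let go of them, and leave the bowl, the jar and the spatula where they are.

Things in the scene. Friction and masses are not known exactly. Their poses are not given: they have to be found in the camera images.
- lid_wide_center (a point): Lid standing on its grey plug, 53 mm in diameter, 16 deep, foot bevelled 1 mm; on it an aluminium flange, 68 mm in diameter, 4 thick; on top a black upright plate handle, 42 long (x), 12 thick (y; grasp across it), 32 tall. In all 52 mm tall, about 90 g. Point: on the axis, 26 mm above the plug's foot, 10 above the flange's underside. z: from plug to handle.
- lid_medium_center (a point): Lid standing on its grey plug, 48 mm in diameter, 16 deep, foot bevelled 1 mm; on it an aluminium flange, 61 mm in diameter, 4 thick; on top a black upright plate handle, 34 long (x), 12 thick (y; grasp across it), 32 tall. In all 52 mm tall, about 90 g. Point: on the axis, 26 mm above the plug's foot, 10 above the flange's underside. z: from plug to handle.
- mouth_1 (a point): Mouth centre, in the rim plane, of the canister at the left (+y) of the rack (seen from the robot). z points out of the mouth along the canister's axis, leaning 25 degrees from vertical towards the robot; y along the row to the left. A lid fully home has its centre point 10 mm out from here along z, its flange on the rim.
- mouth_2 (a point): Mouth centre, in the rim plane, of the canister in the middle of the rack (seen from the robot). z points out of the mouth along the canister's axis, leaning 25 degrees from vertical towards the robot; y along the row to the left. A lid fully home has its centre point 10 mm out from here along z, its flange on the rim.
- mouth_3 (a point): Mouth centre, in the rim plane, of the canister at the right (-y) of the rack (seen from the robot). z points out of the mouth along the canister's axis, leaning 25 degrees from vertical towards the robot; y along the row to the left. A lid fully home has its centre point 10 mm out from here along z, its flange on the rim.
- rack: Fixed steel rack, 330 mm long in y, and its 3 fixed canisters, 100 mm apart, 70 outside diameter, 120 long, rim centres 139 above table. Bores 55, 50, 45 mm, clear for 35 mm; which is where changes each time. The 53 plug enters only the 55 bore and stops on other rims; the 48 plug enters the 50 and, wrongly loose, the 55. Origin on the table below the middle mouth, x away from robot, z up.
- bowl: Loose stainless bowl, 150 mm across, 60 mm high, bystander. Origin at the centre of its underside.
- jar: Loose closed glass jar, 64 mm in diameter, 100 mm high, bystander. Origin at the centre of its underside.
- spatula: Loose spatula lying flat along its x, bystander. Origin at its underside, handle to -x.
Not all that is in view belongs to the job. What is shaped like the part that bears lid_medium_center but blue or purple is not meant.

How it is judged:
By the outcome, as a careful person would: the job done as asked, in the order asked, and still so for the second after the job is handed in, with the robot touching nothing.
It also fails if it takes over 72 s, if anything falls off the work surface, if the arm or the gripper's body presses on something with over 40 N, if the wrist force passes 120 N, or if a joint passes its speed limit or range.

### The arm

A 6-joint arm with a two-finger parallel gripper is mounted at the origin on the work surface. World frame = base frame: x ahead of the robot, y to its left, z up, the work surface at z = 0. Lengths are in m, angles in rad, forces in N, time in s.
With the tool pointing down it reaches from about 0.375 to 0.9 m from the base axis. Payload 3.1 kg.
Tool frame: the origin (TCP) lies at the very end of the fingers, on their centre line; the grasp point (between the pads) lies 19 mm behind it (bot.grip_point_offset is the distance from the TCP to the grasp point, in m); z points along the fingers, y is the line along which they close (so a half turn about z gives the same grasp; the last joint's range is limited). The gripper opens to 87 mm and grips with 3 to 60 N. Pads are 19 mm wide; open, the fingers measure 117 mm over their backs; the gripper's body (75 mm by 190 mm) begins 51 mm behind the grasp point.
Start: joints at [-1.492, 0.527, 1.433, -0, 1.181, -0.178], TCP at [0.159, -0.604, 0.223] pointing down, gripper open.
Joint ranges: [-3.08, 3.08], [-0.75, 2.2], [0.22, 2.44], [-1.43, 4.57], [0, 2.65], [-2.85, 2.85]. Speed limits (rad/s): [2.79, 2.79, 3.14, 3.14, 3.14, 3.14].

### API

Orientations are given as [roll, pitch, yaw] about the fixed x, y, z axes, in that order (R = Rz(yaw) Ry(pitch) Rx(roll)).
In Python, from workcell import bot gives the robot as it stands.
- The arm moves only by the shell command python3 -m jog 'ROWS' [FORCE]. ROWS is JSON, a list of rows, each an object of numbers: "tx", "ty", "tz": the shift along the tool's x, y, z each as a share of 0.1 m, from -1 to 1; "rx", "ry", "rz": the turn, a rotation vector about the tool's x, y, z each as a share of 90 degrees, from -1 to 1; "claw": the closure, from -1 (fully open) to 1 (shut). A call has 1 to 20 rows; each row is the pose to reach, as a shift and turn from the pose commanded when the call began, along the tool's axes at that moment; what a row does not reach only later rows make up. A row lasts 1/8 s, in which the tool goes at most 62.5 mm and 10.7 degrees, less where a joint would pass 70% of its speed; a pose out of reach is approached as far as the arm can. A call with a number of a shift or a turn outside -1 to 1 is refused whole. A call with a gripper value outside its range is refused whole. The fingers move at their own pace and stop on an object; FORCE is the grip in N (left out, the last holds). Time passes only in rows, so rows that repeat a pose let the fingers close. It gives the time, the measured TCP pose, the force, the opening and the grip force at its end, in the units of the state.
- bot.read_state(): the state, without advancing time (a new reading comes with each control period).
- bot.read_camera(name): name is "scene" or "top"; returns (picture, depth): 400x640x3 uint8, red, green, blue; 400x640 float32, m along the optical axis (not along the pixel's ray), 0 where there is no reading.
- bot.camera_model(name): a dict with "intrinsics" (3x3 intrinsics, pixels), "D" ([k1, k2, p1, p2, k3] as OpenCV has them; the pictures are not rectified), "rvec" (rotation vector, rad) and "tvec" (3), from world to camera coordinates, as OpenCV has them. Camera axes: x right, y down, z forward; pixel columns grow to the right and rows downward; lengths in m; the calibration is good to about 2 mm. A picture is of the moment at which its call begins. camera_model takes no time and is no camera call.
- bot.job_done(): hands the job in; it is judged then, once.
Trained networks look in the newest picture that a camera, given by its name, has taken for a name from the list of things; names that differ only in an ending like _2 or _b are one class to them, and where a whole thing is asked for, a point or a joint stands for the part that bears it (a point fixed in the world has none). Each returns a list of dicts, best first, with "score" (0 to 1); they miss things now and then, are a little off and sometimes report something else, mostly with a low value. They report only what shows in the picture. A call takes as long as a camera call. They do not tell look-alikes from the thing itself.
- bot.spot_in(name, camera): "at" ([x, y, z] in m, in world coordinates, good to about 4 mm: the middle of the surface that is visible of it).
- bot.regions_of(name, camera): "pixels" (400x640 bool, what is visible of it).
- bot.mark_of(name, camera): "at" ([x, y, z] in m, in world coordinates, good to about 4 mm: a listed point, or the origin of a listed thing).
The state is a dict: "t": time; "joint_pos": joint angles; "joint_vel": joint speeds; "tau": joint torques, N m; "position": TCP position; "tool_rot": TCP orientation; "contact_force": force on the tool from outside, world axes, zero at the start; "moment": the same for the moment, N m; "opening": opening from 0.0 (shut) to 1.0 (fully open); "finger_force": force on a finger pad.
Only numpy, scipy, OpenCV 4.12 (cv2) and the standard library are available. Lean on these libraries where they do the work, as an engineer would, in place of code of your own. Each camera call takes 0.05 s, during which the arm holds its last target. There are 200 camera calls.

## Working session

There is one attempt and no reset: what is moved stays moved. The work goes in short steps, Python scripts to look and compute and a shell command to move; the robot and the scene stay as the last step left them, time stands still between calls to the robot, and variables do not carry over. Pictures are saved under pics/ and viewed, at most 10 in all, crops included, and the job is handed in when it is done.

```bash
mkdir -p pics; ls
python3 - <<'E'
from workcell import bot
import cv2
for c in ("scene","top"):
    p,d=bot.read_camera(c); cv2.imwrite(f"pics/{c}0.png",p[:,:,::-1])
    for n in ("lid_wide_center","lid_medium_center","mouth_1","rack","bowl","jar","spatula"):
        print(c,n,[(round(float(r["score"]),2),[round(float(v),3) for v in r["at"]]) for r in bot.mark_of(n,c)])
s=bot.read_state();print(s["position"],s["tool_rot"],s["t"])
E
```

```text
pics
scene lid_wide_center [(0.54, [0.424, -0.177, 0.021])]
scene lid_medium_center [(0.78, [0.408, 0.127, 0.025]), (0.74, [0.441, 0.339, 0.027]), (0.69, [0.309, 0.272, 0.023]), (0.55, [0.422, 0.232, 0.027])]
scene mouth_1 []
scene rack [(0.88, [0.637, 0.022, -0.004])]
scene bowl [(0.6, [0.603, 0.423, 0.001])]
scene jar [(0.67, [0.622, -0.377, 0.002])]
scene spatula [(0.89, [0.328, -0.47, 0.003])]
top lid_wide_center [(0.69, [0.422, -0.178, 0.026])]
top lid_medium_center [(0.84, [0.309, 0.269, 0.027]), (0.64, [0.414, 0.135, 0.026]), (0.55, [0.416, 0.237, 0.024]), (0.55, [0.438, 0.338, 0.028])]
top mouth_1 [(0.76, [0.636, 0.02, 0.138]), (0.72, [0.648, -0.08, 0.138])]
top rack []
top bowl [(0.97, [0.601, 0.42, -0.002])]
top jar [(0.63, [0.626, -0.382, 0.005])]
top spatula [(0.91, [0.327, -0.467, 0.001])]
[ 0.15938831 -0.60433798  0.22258221] [ 3.14151066e+00 -5.82918764e-06  2.57792021e-01] 0.8
```

View pics/scene0.png

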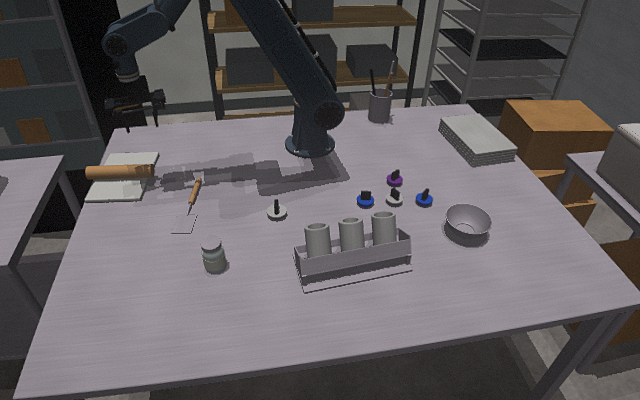

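View pics/top0.png

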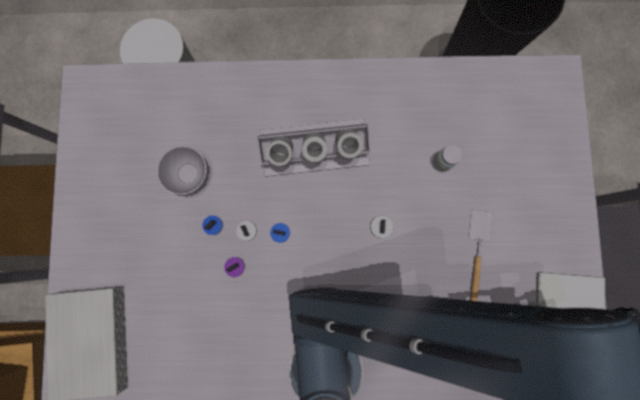

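Candidates for the medium lid in the top picture: blue (213,225), aluminium (246,231), blue (280,233) and purple (235,267). By the description it is the aluminium one at (246,231). The wide lid is the aluminium one at (382,227). The mouths are at (279,153), (314,149) and (350,145).

```bash
cat > h.py <<'E'
from workcell import bot
import cv2, numpy as np
def cam(c):
    m=bot.camera_model(c); return np.array(m["intrinsics"]),np.array(m["D"]),cv2.Rodrigues(np.array(m["rvec"],float))[0],np.array(m["tvec"],float).ravel()
def on_plane(c,uv,z):   # pixels -> world at height z
    K,D,R,t=cam(c); n=cv2.undistortPoints(np.array(uv,np.float32).reshape(-1,1,2),K,D).reshape(-1,2)
    r=np.c_[n,np.ones(len(n))]@R; o=-R.T@t
    return o+r*((z-o[2])/r[:,2])[:,None]
def proj(c,P):
    K,D,R,t=cam(c); return cv2.projectPoints(np.array(P,float).reshape(-1,1,3),cv2.Rodrigues(R)[0],t,K,D)[0].reshape(-1,2)
E
python3 - <<'E'
from h import *
p,d=bot.read_camera("top")
im=p.copy()
for name,a in (("wide",[.423,-.178]),("med",[.419,.235])):
    u,v=proj("top",[a+[.03]])[0].astype(int); w=p[v-13:v+14,u-13:u+14].astype(int).max(2)
    yy,xx=np.where(w<70); ww=(90-w[yy,xx]).clip(0)
    top=on_plane("top",np.c_[xx+u-13,yy+v-13],.052); c=np.average(top,axis=0,weights=ww)
    e,V=np.linalg.eigh(np.cov((top-c)[:,:2].T,aweights=ww)); print(name,(u,v),"handle c",c.round(4),"sd mm",(1e3*e**.5).round(1),"yaw",np.degrees(np.arctan2(V[1,1],V[0,1])).round(1))
    yy,xx=np.where(w>130)
    (cc,ax,an)=cv2.minEnclosingCircle(np.c_[xx+u-13,yy+v-13].astype(np.float32))+(0,)
    # flange centre via ellipse of bright+dark mask by brightness over table
    print(" flange circ",on_plane("top",[cc],.02)[0].round(4),"r px",ax)
a=cv2.resize(p[115:180,250:380],None,fx=6,fy=6,interpolation=cv2.INTER_CUBIC)
b=cv2.resize(p[195:260,225:290],None,fx=6,fy=6,interpolation=cv2.INTER_CUBIC)[:,:390]
c=cv2.resize(p[195:260,350:415],None,fx=6,fy=6,interpolation=cv2.INTER_CUBIC)
o=np.vstack([a,np.hstack([b,c])]); o=cv2.resize(o,None,fx=.76,fy=.76); cv2.imwrite("pics/crop1.png",o[:,:,::-1])
K,D,R,t=cam("top"); print("cam",(-R.T@t).round(3)); K,D,R,t=cam("scene"); print((-R.T@t).round(3))
for n in("mouth_2",):
  for c_ in("top","scene"):
    if c_=="scene": bot.read_camera("scene")
    print(c_,[(round(float(r["score"]),2),np.round(r["at"],3)) for r in bot.mark_of(n,c_)])
E
```

```text
wide (np.int64(382), np.int64(227)) handle c [ 0.4261 -0.1734  0.052 ] sd mm [ 2.5 10.2] yaw 174.4
 flange circ [ 0.4245 -0.1776  0.02  ] r px 18.384876251220703
med (np.int64(245), np.int64(230)) handle c [0.4207 0.2323 0.052 ] sd mm [2.6 8.2] yaw -155.1
 flange circ [0.4224 0.2376 0.02  ] r px 18.384876251220703
cam [ 0.364 -0.011  1.207]
[ 1.501 -0.225  0.945]
top [(0.8, array([0.628, 0.121, 0.137])), (0.76, array([0.636, 0.015, 0.137])), (0.62, array([ 0.647, -0.079,  0.138]))]
scene [(0.17, array([0.607, 0.425, 0.   ]))]
```

View pics/crop1.png

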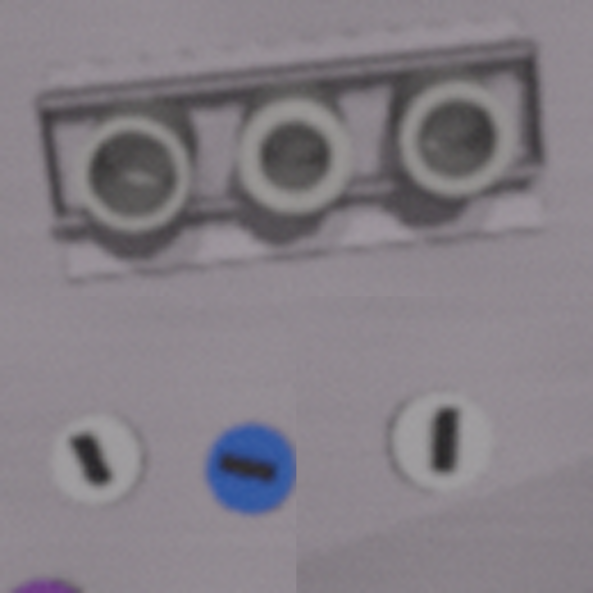

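The close crop confirms the choice: the aluminium medium lid (crop 97,458) has its handle at about 25°, and the wide lid (crop 443,440) at about -6°. The left bore looks widest, the middle one narrowest and the right one in between. I'll refine this with a contour fit.

```bash
cat >> h.py <<'E'
from scipy.optimize import minimize
from scipy.spatial.transform import Rotation as Ro
TH=np.linspace(0,2*np.pi,180,endpoint=False)
def circ(c,Rm,r): return np.array(c)+r*(np.c_[np.cos(TH),np.sin(TH),0*TH]@Rm.T)
def samp(g,c,P):
    q=proj(c,P).astype(np.float32); return cv2.remap(g,q[:,0].reshape(-1,1),q[:,1].reshape(-1,1),cv2.INTER_CUBIC).ravel()
def edge(g,c,ctr,Rm,r,h=.002): return (samp(g,c,circ(ctr,Rm,r-h))-samp(g,c,circ(ctr,Rm,r+h))).mean()
def go(pos,rpy,st=None):  # shift and turn in jog units from the present pose
    st=st or bot.read_state(); R0=Ro.from_euler("xyz",st["tool_rot"])
    s=R0.inv().apply(np.array(pos)-st["position"])/.1; w=(R0.inv()*Ro.from_euler("xyz",rpy)).as_rotvec()/(np.pi/2)
    print("t",st["t"],"shift",s.round(3),"turn",w.round(3))
E
python3 - <<'E'
from h import *
g=np.mean([bot.read_camera("top")[0].astype(np.float32).max(2) for _ in range(4)],axis=0)
a=np.radians(25)
def RM(y): return Ro.from_euler("xyz",[0,-a,y]).as_matrix()
def ctrs(p): return [np.array([p[0],p[1],.139])+k*.1*np.array([-np.sin(p[2]),np.cos(p[2]),0]) for k in(1,0,-1)]
rs=np.arange(.020,.031,.0005)
def f(p): return -sum(edge(g,"top",c,RM(p[2]),.035) - .5*edge(g,"top",c,RM(p[2]),r) for c,r in zip(ctrs(p),(.0275,.0225,.025)))
o=minimize(f,[.636,.02,.11],method="Nelder-Mead",options=dict(initial_simplex=[[.636,.02,.11],[.640,.02,.11],[.636,.024,.11],[.636,.02,.15]],xatol=1e-5))
print("rack",o.x.round(4),np.degrees(o.x[2]).round(2))
for c in ctrs(o.x):
    R=RM(o.x[2]); print("mouth",c.round(4),"bore r",rs[np.argmin([edge(g,"top",c,R,r) for r in rs])])
    q=minimize(lambda p:-(edge(g,"top",[p[0],p[1],.139],R,.035)),c[:2],method="Nelder-Mead",options=dict(initial_simplex=[c[:2],c[:2]+[.003,0],c[:2]+[0,.003]])).x
    q2=minimize(lambda p:edge(g,"top",[p[0],p[1],.139],R,p[2]),[*c[:2],.025],method="Nelder-Mead",options=dict(initial_simplex=[[*c[:2],.025],[*(c[:2]+[.003,0]),.025],[*(c[:2]+[0,.003]),.025],[*c[:2],.028]])).x
    print("  outer",q.round(4),"inner",q2.round(4))
for n,c0,r in(("wide",[.4245,-.1776],.034),("med",[.420,.236],.0305)):
    c0=np.array(c0);q=minimize(lambda p:-edge(g,"top",[p[0],p[1],.02],np.eye(3),r),c0,method="Nelder-Mead",options=dict(initial_simplex=[c0,c0+[.004,0],c0+[0,.004]])).x
    print(n,q.round(4))
s=bot.read_state();print(s["joint_pos"])
go([.4245,-.177,.13],[np.pi,0,np.radians(-5.6)])
E
```

```text
rack [0.6394 0.0207 0.0937] 5.37
mouth [0.6301 0.1203 0.139 ] bore r 0.026500000000000006
  outer [0.6302 0.1202] inner [0.6302 0.1202 0.0263]
mouth [0.6394 0.0207 0.139 ] bore r 0.021500000000000002
  outer [0.6393 0.0209] inner [0.6394 0.0209 0.0214]
mouth [ 0.6488 -0.0788  0.139 ] bore r 0.024000000000000004
  outer [ 0.6486 -0.0784] inner [ 0.6488 -0.0787  0.0241]Traceback (most recent call last):
  File "<stdin>", line 16, in <module>
    res = _minimize_neldermead(fun, x0, args, callback, bounds=bounds,
                               **options)
    fxcc = func(xcc)
    fx = function(np.copy(x), *(wrapper_args + args))
  File "<stdin>", line 16, in <lambda>
  File "h.py", line 17, in edge
    def edge(g,c,ctr,Rm,r,h=.002): return (samp(g,c,circ(ctr,Rm,r-h))-samp(g,c,circ(ctr,Rm,r+h))).mean()
                                                                      ~~~~^^^^^^^^^^^^^^^^^^^^^^
  File "h.py", line 16, in samp
    q=proj(c,P).astype(np.float32); return cv2.remap(g,q[:,0].reshape(-1,1),q[:,1].reshape(-1,1),cv2.INTER_CUBIC).ravel()
      ~~~~^^^^^
  File "h.py", line 10, in proj
    K,D,R,t=cam(c); return cv2.projectPoints(np.array(P,float).reshape(-1,1,3),cv2.Rodrigues(R)[0],t,K,D)[0].reshape(-1,2)
            ~~~^^^
  File "h.py", line 4, in cam
    m=bot.camera_model(c); return np.array(m["intrinsics"]),np.array(m["D"]),cv2.Rodrigues(np.array(m["rvec"],float))[0],np.array(m["tvec"],float).ravel()
ValueError: time passes only in moves, steps and waits
```

```bash
sed -i 's/^def cam(c):/from functools import lru_cache\n@lru_cache\ndef cam(c):/' h.py
python3 - <<'E'
from h import *
g=bot.read_camera("top")[0].astype(np.float32).max(2)
for n,c0,r in(("wide",[.4245,-.1776],.034),("med",[.420,.236],.0305)):
    c0=np.array(c0);q=minimize(lambda p:-edge(g,"top",[p[0],p[1],.02],np.eye(3),r),c0,method="Nelder-Mead",options=dict(initial_simplex=[c0,c0+[.004,0],c0+[0,.004]])).x
    # handle rectangle: darkest fit at z=.052
    L=.021 if n=="wide" else .017
    X,Y=np.meshgrid(np.linspace(-1,1,21),np.linspace(-1,1,9)); 
    def h(p):
        R=Ro.from_euler("z",p[2]).as_matrix()
        s=lambda l,w: samp(g,"top",np.array([p[0],p[1],.052])+np.c_[X.ravel()*l,Y.ravel()*w,0*X.ravel()]@R.T).mean()
        return s(L,.006)-.7*s(L+.003,.009)
    y0=-.098 if n=="wide" else .436
    k=minimize(h,[*q,y0],method="Nelder-Mead",options=dict(initial_simplex=[[*q,y0],[q[0]+.003,q[1],y0],[q[0],q[1]+.003,y0],[*q,y0+.1]])).x
    print(n,q.round(4),"handle",k.round(4),np.degrees(k[2]).round(1))
go([.4245,-.177,.13],[np.pi,0,np.radians(-5.6)]); print(bot.read_state()["joint_pos"])
E
```

```text
wide [ 0.4267 -0.1781] handle [ 0.4257 -0.1734 -0.1076] -6.2
med [0.4216 0.237 ] handle [0.4201 0.2323 0.4379] 25.1
t 1.25 shift [ 3.653 -3.456  0.926] turn [-0.     0.     0.226]
[-1.49147754e+00  5.27495716e-01  1.43271909e+00 -1.57635105e-05
  1.18141560e+00 -1.78482626e-01]
```

```bash
python3 -m jog '[{"tx":0.46,"ty":-0.43,"claw":0},{"tx":0.91,"ty":-0.86,"claw":0},{"tx":0.91,"ty":-0.86,"claw":0}]'
python3 -m jog '[{"tx":0.46,"ty":-0.43,"claw":0},{"tx":0.91,"ty":-0.86,"claw":0},{"tx":0.91,"ty":-0.86,"claw":0}]'
python3 -m jog '[{"tx":0.46,"ty":-0.43,"claw":0},{"tx":0.91,"ty":-0.86,"claw":0},{"tx":0.91,"ty":-0.86,"claw":0}]'
python3 -m jog '[{"tx":0.46,"ty":-0.43,"rz":0.1,"claw":0},{"tx":0.91,"ty":-0.86,"tz":0.4,"rz":0.22,"claw":0},{"tx":0.91,"ty":-0.86,"tz":0.8,"rz":0.226,"claw":0},{"tx":0.91,"ty":-0.86,"tz":0.8,"rz":0.226,"claw":0}]'
python3 - <<'E'
from h import *
go([.4265,-.178,.023],[np.pi,0,np.radians(-6)]); s=bot.read_state(); print(s["opening"],s["contact_force"])
E
```

```text
t 1.25 shift [ 3.67  -3.441  1.996] turn [-0.     0.     0.231]
1.0000071846814678 [0.29319074 0.52696298 0.60005692]invalid input at $[0]: expected keys tx, ty, tz, rx, ry, rz, claw
invalid input at $[0]: expected keys tx, ty, tz, rx, ry, rz, claw
invalid input at $[0]: expected keys tx, ty, tz, rx, ry, rz, claw
invalid input at $[0]: expected keys tx, ty, tz, rx, ry, rz, claw
```

```bash
python3 -m jog '[{"tx":0.46,"ty":-0.43,"tz":0,"rx":0,"ry":0,"rz":0,"claw":0},{"tx":0.92,"ty":-0.86,"tz":0,"rx":0,"ry":0,"rz":0,"claw":0},{"tx":0.92,"ty":-0.86,"tz":0,"rx":0,"ry":0,"rz":0,"claw":0}]'
python3 -m jog '[{"tx":0.46,"ty":-0.43,"tz":0,"rx":0,"ry":0,"rz":0,"claw":0},{"tx":0.92,"ty":-0.86,"tz":0,"rx":0,"ry":0,"rz":0,"claw":0},{"tx":0.92,"ty":-0.86,"tz":0,"rx":0,"ry":0,"rz":0,"claw":0}]'
python3 -m jog '[{"tx":0.46,"ty":-0.43,"tz":0,"rx":0,"ry":0,"rz":0,"claw":0},{"tx":0.92,"ty":-0.86,"tz":0,"rx":0,"ry":0,"rz":0,"claw":0},{"tx":0.92,"ty":-0.86,"tz":0,"rx":0,"ry":0,"rz":0,"claw":0}]'
python3 -m jog '[{"tx":0.46,"ty":-0.43,"tz":0.2,"rx":0,"ry":0,"rz":0.1,"claw":0},{"tx":0.91,"ty":-0.86,"tz":0.5,"rx":0,"ry":0,"rz":0.2,"claw":0},{"tx":0.91,"ty":-0.86,"tz":0.9,"rx":0,"ry":0,"rz":0.231,"claw":0},{"tx":0.91,"ty":-0.86,"tz":0.9,"rx":0,"ry":0,"rz":0.231,"claw":0}]'
python3 - <<'E'
from h import *
go([.4265,-.178,.023],[np.pi,0,np.radians(-6)]); s=bot.read_state(); print(s["opening"],s["contact_force"])
E
```

```text
t: 1.62
position: [0.2281, -0.4929, 0.2223]
tool_rot: [-3.137, -0.001, 0.262]
contact_force: [-0.4, -0.4, -0.8]
opening: 0.744
finger_force: 0.0
t: 2.0
position: [0.2945, -0.3879, 0.2226]
tool_rot: [-3.14, -0.0, 0.262]
contact_force: [-0.1, -0.4, 0.3]
opening: 0.512
finger_force: 0.0
t: 2.38
position: [0.3617, -0.2826, 0.2227]
tool_rot: [-3.142, -0.0, 0.263]
contact_force: [-0.5, -1.1, -0.3]
opening: 0.5
finger_force: 0.0
t: 2.88
position: [0.4254, -0.1781, 0.1303]
tool_rot: [-3.139, 0.006, -0.103]
contact_force: [0.3, 0.0, 0.2]
opening: 0.499
finger_force: 0.0
t 2.875 shift [0.017 0.    1.073] turn [-0.002  0.004  0.001]
0.4989076306034441 [0.34609597 0.00433695 0.18315433]
```

```bash
python3 -m jog '[{"tx":0.017,"ty":0,"tz":0.4,"rx":0,"ry":0,"rz":0,"claw":0},{"tx":0.017,"ty":0,"tz":0.8,"rx":0,"ry":0,"rz":0,"claw":0},{"tx":0.017,"ty":0,"tz":0.98,"rx":0,"ry":0,"rz":0,"claw":0},{"tx":0.017,"ty":0,"tz":0.98,"rx":0,"ry":0,"rz":0,"claw":0}]'
python3 -m jog '[{"tx":0,"ty":0,"tz":0.08,"rx":0,"ry":0,"rz":0,"claw":0},{"tx":0,"ty":0,"tz":0.08,"rx":0,"ry":0,"rz":0,"claw":0},{"tx":0,"ty":0,"tz":0.08,"rx":0,"ry":0,"rz":0,"claw":1},{"tx":0,"ty":0,"tz":0.08,"rx":0,"ry":0,"rz":0,"claw":1},{"tx":0,"ty":0,"tz":0.08,"rx":0,"ry":0,"rz":0,"claw":1},{"tx":0,"ty":0,"tz":0.08,"rx":0,"ry":0,"rz":0,"claw":1},{"tx":0,"ty":0,"tz":0.08,"rx":0,"ry":0,"rz":0,"claw":1},{"tx":0,"ty":0,"tz":0.08,"rx":0,"ry":0,"rz":0,"claw":1}]' 30
python3 -m jog '[{"tx":0,"ty":0,"tz":-0.3,"rx":0,"ry":0,"rz":0,"claw":1},{"tx":0,"ty":0,"tz":-0.8,"rx":0,"ry":0,"rz":0,"claw":1},{"tx":0,"ty":0,"tz":-1,"rx":0,"ry":0,"rz":0,"claw":1},{"tx":0,"ty":0,"tz":-1,"rx":0,"ry":0,"rz":0,"claw":1}]'
python3 -m jog '[{"tx":0,"ty":0,"tz":-0.5,"rx":0,"ry":0,"rz":0,"claw":1},{"tx":0,"ty":0,"tz":-1,"rx":0,"ry":0,"rz":0,"claw":1},{"tx":0,"ty":0,"tz":-1,"rx":0,"ry":0,"rz":0,"claw":1}]'
python3 - <<'E'
from h import *
p,_=bot.read_camera("scene"); u,v=proj("scene",[bot.read_state()["position"]])[0].astype(int); print(u,v)
cv2.imwrite("pics/held.png",cv2.resize(p[v-60:v+40,u-60:u+60],None,fx=5,fy=5,interpolation=cv2.INTER_CUBIC)[:,:,::-1])
E
```

```text
t: 3.38
position: [0.4286, -0.1809, 0.0347]
tool_rot: [3.141, -0.001, -0.107]
contact_force: [-0.9, -0.3, 0.4]
opening: 0.499
finger_force: 0.0
t: 4.38
position: [0.4283, -0.1782, 0.0266]
tool_rot: [-3.142, -0.0, -0.105]
contact_force: [-0.0, 1.1, 1.7]
opening: 0.138
finger_force: 30.0
t: 4.88
position: [0.429, -0.1789, 0.1277]
tool_rot: [3.14, -0.003, -0.105]
contact_force: [-0.0, -0.6, -0.8]
opening: 0.14
finger_force: 30.0
t: 5.25
position: [0.43, -0.1796, 0.2284]
tool_rot: [3.138, -0.006, -0.105]
contact_force: [1.2, -0.5, -1.7]
opening: 0.134
finger_force: 30.0
272 158
```

View pics/held.png

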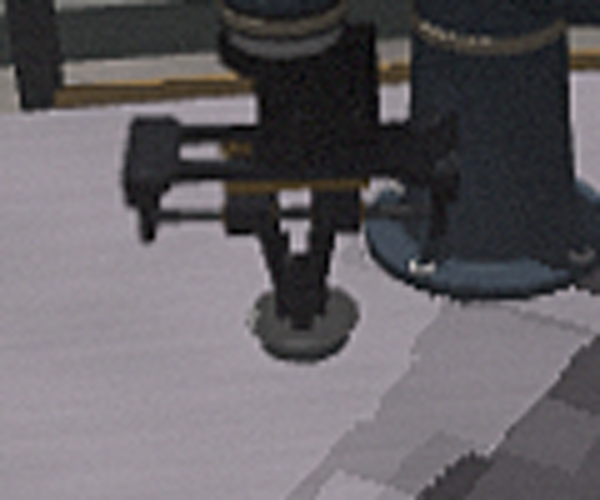

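The wide lid is held level between the fingers (crop 305,325). Next I'll measure its place in the hand and the way to mouth 1.

```bash
cat >> h.py <<'E'
def inhand(r,off=.0066,c="scene"):
    s=bot.read_state(); g=bot.read_camera(c)[0].astype(np.float32).max(2)
    R=Ro.from_euler("xyz",s["tool_rot"]).as_matrix()
    f=lambda p:-abs(samp(g,c,circ(s["position"]+R@[p[0],p[1],off],R,r-.002))-samp(g,c,circ(s["position"]+R@[p[0],p[1],off],R,r+.002))).mean()
    k=minimize(f,[0,0],method="Nelder-Mead",options=dict(initial_simplex=[[0,0],[.004,0],[0,.004]]))
    print("lid in tool axes",k.x.round(4),k.fun)
E
python3 - <<'E'
from h import *
s=bot.read_state(); print(s["position"],s["tool_rot"])
inhand(.034)
for c in("scene","top"):
    if c=="top": bot.read_camera("top")
    R=Ro.from_euler("xyz",s["tool_rot"])
    for r in bot.mark_of("lid_wide_center",c)[:2]: print(c,r["score"],R.inv().apply(np.array(r["at"])-s["position"]).round(4))
yaw=.0937; rpy=[np.pi,-np.radians(25),yaw]; z=Ro.from_euler("xyz",[0,-np.radians(25),yaw]).apply([0,0,1])
m=np.array([.6301,.1203,.139]); 
for h in(.08,.03): print(m+z*h); go(m+z*h,rpy)
E
```

```text
[ 0.42845735 -0.17849906  0.22653843] [ 3.14085748e+00 -1.11081119e-03 -1.05014468e-01]
lid in tool axes [ 0.0017 -0.0008] -45.92236328125
scene 0.52 [-0.0039 -0.0008  0.0058]
top 0.55 [-0.0096  0.0016  0.0049]
top 0.55 [-0.0662  0.2989  0.2291]
[0.59643885 0.11713669 0.21150462]
t 5.5 shift [ 1.377 -3.107  0.132] turn [ 0.026  0.279 -0.125]
[0.61747707 0.11911376 0.16618923]
t 5.5 shift [ 1.586 -3.148  0.584] turn [ 0.026  0.279 -0.125]
```

```bash
python3 -m jog '[{"tx":0.2,"ty":-0.45,"tz":0,"rx":0,"ry":0,"rz":0,"claw":1},{"tx":0.4,"ty":-1,"tz":0,"rx":0,"ry":0,"rz":0,"claw":1},{"tx":0.4,"ty":-1,"tz":0,"rx":0,"ry":0,"rz":0,"claw":1}]'
python3 -m jog '[{"tx":0.2,"ty":-0.5,"tz":0,"rx":0,"ry":0,"rz":0,"claw":1},{"tx":0.4,"ty":-1,"tz":0,"rx":0,"ry":0,"rz":0,"claw":1},{"tx":0.4,"ty":-1,"tz":0,"rx":0,"ry":0,"rz":0,"claw":1}]'
python3 -m jog '[{"tx":0.2,"ty":-0.5,"tz":0,"rx":0.01,"ry":0.1,"rz":-0.05,"claw":1},{"tx":0.4,"ty":-1,"tz":0,"rx":0.026,"ry":0.2,"rz":-0.1,"claw":1},{"tx":0.4,"ty":-1,"tz":0,"rx":0.026,"ry":0.279,"rz":-0.125,"claw":1},{"tx":0.4,"ty":-1,"tz":0,"rx":0.026,"ry":0.279,"rz":-0.125,"claw":1},{"tx":0.4,"ty":-1,"tz":0,"rx":0.026,"ry":0.279,"rz":-0.125,"claw":1}]'
python3 - <<'E'
from h import *
yaw=.0937; rpy=[np.pi,-np.radians(25),yaw]; z=Ro.from_euler("xyz",[0,-np.radians(25),yaw]).apply([0,0,1])
m=np.array([.6301,.1203,.139]); s=bot.read_state(); print(s["position"],s["tool_rot"],s["contact_force"])
for h in(.07,.03): go(m+z*h,rpy)
E
```

```text
t: 5.88
position: [0.4785, -0.0795, 0.2248]
tool_rot: [-3.14, 0.003, -0.099]
contact_force: [0.2, -0.6, -1.3]
opening: 0.138
finger_force: 30.0
t: 6.25
position: [0.5292, 0.0141, 0.2251]
tool_rot: [-3.141, 0.002, -0.101]
contact_force: [-0.5, -0.8, -0.9]
opening: 0.136
finger_force: 30.0
t: 6.88
position: [0.5798, 0.106, 0.2265]
tool_rot: [3.138, -0.438, 0.093]
contact_force: [0.1, -0.3, -1.2]
opening: 0.136
finger_force: 30.0
[0.57975534 0.105972   0.22653483] [ 3.13808342 -0.43833591  0.09307788] [ 0.09922063 -0.25181106 -1.22912665]
t 6.875 shift [ 0.096 -0.097  0.311] turn [ 0.002 -0.001 -0.   ]
t 6.875 shift [ 0.095 -0.098  0.711] turn [ 0.002 -0.001 -0.   ]
```

```bash
python3 -m jog '[{"tx":0.096,"ty":-0.097,"tz":0.3,"rx":0.002,"ry":-0.001,"rz":0,"claw":1},{"tx":0.096,"ty":-0.097,"tz":0.6,"rx":0.002,"ry":-0.001,"rz":0,"claw":1},{"tx":0.096,"ty":-0.097,"tz":0.69,"rx":0.002,"ry":-0.001,"rz":0,"claw":1},{"tx":0.096,"ty":-0.097,"tz":0.69,"rx":0.002,"ry":-0.001,"rz":0,"claw":1},{"tx":0.096,"ty":-0.097,"tz":0.69,"rx":0.002,"ry":-0.001,"rz":0,"claw":1}]'
cat >> h.py <<'E'
def rel(m,yaw=.0937):  # TCP in mouth axes (mm), force in mouth axes
    s=bot.read_state(); R=Ro.from_euler("xyz",[0,-np.radians(25),yaw])
    print("t",s["t"],"rel mm",(1e3*R.inv().apply(s["position"]-np.array(m))).round(1),"F",R.inv().apply(s["contact_force"]).round(1),"rot err",(Ro.from_euler("xyz",[np.pi,-np.radians(25),yaw]).inv()*Ro.from_euler("xyz",s["tool_rot"])).as_rotvec(degrees=True).round(2))
E
python3 - <<'E'
from h import *
M1=[.6301,.1203,.139]; rel(M1); inhand(.034)
c="scene";p,_=bot.read_camera(c); u,v=proj(c,[M1])[0].astype(int); print(u,v)
cv2.imwrite("pics/at1.png",cv2.resize(p[v-50:v+50,u-60:u+60],None,fx=5,fy=5,interpolation=cv2.INTER_CUBIC)[:,:,::-1])
E
```

```text
t: 7.5
position: [0.6164, 0.1202, 0.1691]
tool_rot: [3.141, -0.439, 0.095]
contact_force: [0.6, 0.6, -1.1]
opening: 0.139
finger_force: 30.0
t 7.5 rel mm [ 0.4  1.1 33.1] F [ 0.2  0.6 -1.3] rot err [ 0.01  0.16 -0.05]
lid in tool axes [0.0019 0.0011] -29.021299362182617
383 214
```

View pics/at1.png

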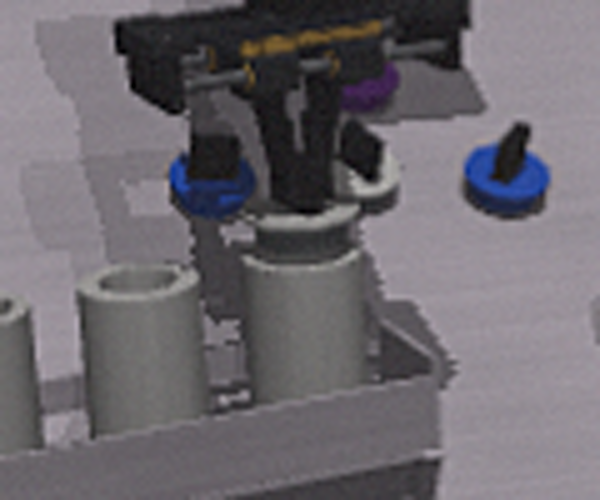

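The lid hangs squarely over mouth 1, with the plug at crop column 304 and the canister at 305. Now I'll feel for entry.

```bash
python3 -m jog '[{"tx":0,"ty":0,"tz":0.04,"rx":0,"ry":0,"rz":0,"claw":1},{"tx":0,"ty":0,"tz":0.07,"rx":0,"ry":0,"rz":0,"claw":1},{"tx":0,"ty":0,"tz":0.1,"rx":0,"ry":0,"rz":0,"claw":1},{"tx":0,"ty":0,"tz":0.1,"rx":0,"ry":0,"rz":0,"claw":1}]' 45
python3 - <<'E'
from h import *
rel([.6301,.1203,.139])
E
```

```text
t: 8.1
position: [0.6217, 0.1206, 0.1626]
tool_rot: [3.141, -0.444, 0.095]
contact_force: [-7.3, -2.6, 16.7]
opening: 0.137
finger_force: 45.0
t 8.1 rel mm [ 2.4  1.1 24.9] F [ 0.2 -1.9 18.3] rot err [-0.02  0.44 -0.07]
```

```bash
cat > r.py <<'E'
from h import *
rel([.6301,.1203,.139]); print(bot.read_state()["moment"].round(2))
E
python3 r.py
python3 -m jog '[{"tx":-0.02,"ty":0,"tz":0,"rx":0,"ry":0,"rz":0,"claw":1},{"tx":-0.02,"ty":0,"tz":0,"rx":0,"ry":0,"rz":0,"claw":1}]' >/dev/null; python3 r.py
python3 -m jog '[{"tx":0,"ty":0.015,"tz":0,"rx":0,"ry":0,"rz":0,"claw":1},{"tx":0,"ty":0.015,"tz":0,"rx":0,"ry":0,"rz":0,"claw":1}]' >/dev/null; python3 r.py
python3 -m jog '[{"tx":0,"ty":-0.03,"tz":0,"rx":0,"ry":0,"rz":0,"claw":1},{"tx":0,"ty":-0.03,"tz":0,"rx":0,"ry":0,"rz":0,"claw":1}]' >/dev/null; python3 r.py
```

```text
t 8.1 rel mm [ 2.4  1.1 24.9] F [ 0.2 -1.9 18.3] rot err [-0.02  0.44 -0.07]
[-0.16  0.56 -0.12]
t 8.35 rel mm [ 2.2  1.1 25.1] F [ 2.2 -2.3 17.6] rot err [-0.03  0.66 -0.05]
[ 0.04  0.17 -0.09]
t 8.6 rel mm [ 2.1  0.7 25.1] F [ 3.   2.9 17.2] rot err [0.06 0.64 0.01]
[0.9  0.17 0.23]
t 8.85 rel mm [ 2.2  1.4 25.2] F [ 2.1 -7.  19.3] rot err [-0.12  0.66 -0.15]
[-0.9   0.32 -0.46]
```

```bash
python3 -m jog '[{"tx":0.02,"ty":0.02,"tz":-0.01,"rx":0,"ry":0,"rz":0,"claw":1},{"tx":0.02,"ty":0.02,"tz":-0.01,"rx":0,"ry":0,"rz":0,"claw":1}]' >/dev/null; python3 r.py
python3 -m jog '[{"tx":0.0,"ty":0,"tz":0.03,"rx":0,"ry":0,"rz":0,"claw":1},{"tx":0,"ty":0,"tz":0.04,"rx":0,"ry":0,"rz":0,"claw":1}]' >/dev/null; python3 r.py
python3 -m jog '[{"tx":0.02,"ty":0,"tz":0,"rx":0,"ry":0,"rz":0,"claw":1},{"tx":0.02,"ty":0,"tz":0,"rx":0,"ry":0,"rz":0,"claw":1}]' >/dev/null; python3 r.py
```

```text
t 9.1 rel mm [ 2.2  0.8 25.1] F [ 1.6 -0.6  7.3] rot err [ 0.    0.4  -0.06]
[-0.12  0.18 -0.1 ]
t 9.35 rel mm [ 3.9  0.3 20.6] F [ 4.2 -1.8  3.3] rot err [-0.06  0.61 -0.09]
[-0.34 -0.48 -0.13]
t 9.6 rel mm [ 4.1  0.4 19.6] F [ 4.8 -3.2  3.6] rot err [-0.03  0.36 -0.08]
[-0.52 -0.66 -0.17]
```

```bash
python3 -m jog '[{"tx":0.02,"ty":0,"tz":0.04,"rx":0,"ry":0,"rz":0,"claw":1},{"tx":0.02,"ty":0.01,"tz":0.05,"rx":0,"ry":0,"rz":0,"claw":1},{"tx":0.02,"ty":0.01,"tz":0.05,"rx":0,"ry":0,"rz":0,"claw":1}]' >/dev/null; python3 r.py
python3 -m jog '[{"tx":0,"ty":0,"tz":0.04,"rx":0,"ry":0,"rz":0,"claw":1},{"tx":0,"ty":0,"tz":0.05,"rx":0,"ry":0,"rz":0,"claw":1},{"tx":0,"ty":0,"tz":0.05,"rx":0,"ry":0,"rz":0,"claw":1}]' >/dev/null; python3 r.py
```

```text
t 9.975 rel mm [ 4.   0.1 14. ] F [ 4.5 -1.8 -0.7] rot err [ 0.04  0.12 -0.06]
[-0.12 -0.64 -0.18]
t 10.35 rel mm [ 2.8  0.2 11. ] F [-0.1 -2.5 17.4] rot err [ 0.04  0.05 -0.1 ]
[-0.48 -0.33 -0.27]
```

```bash
python3 -m jog '[{"tx":0,"ty":0,"tz":0.03,"rx":0,"ry":0,"rz":0,"claw":1},{"tx":0,"ty":0,"tz":0.05,"rx":0,"ry":0,"rz":0,"claw":1},{"tx":0,"ty":0,"tz":0.05,"rx":0,"ry":0,"rz":0,"claw":1}]' 60 >/dev/null; python3 r.py
python3 - <<'E'
from h import *
c="scene";p,_=bot.read_camera(c); u,v=383,214
cv2.imwrite("pics/home1.png",cv2.resize(p[v-40:v+40,u-50:u+50],None,fx=6,fy=6,interpolation=cv2.INTER_CUBIC)[:,:,::-1])
E
```

```text
t 10.725 rel mm [2.1 0.3 9.8] F [-5.4 -5.8 47.3] rot err [ 0.04  0.05 -0.14]
[-0.94  0.49 -0.5 ]
```

View pics/home1.png

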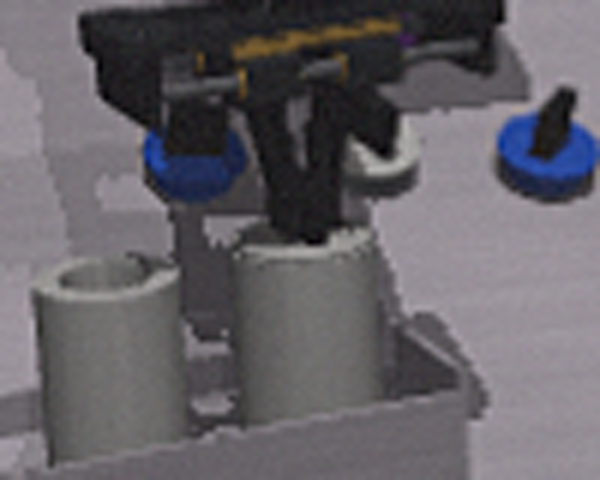

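The lid is home: its flange sits on the rim at crop (305,242) and the contact was firm at 47 N. I'll release it and retreat.

```bash
python3 -m jog '[{"tx":0,"ty":0,"tz":-0.04,"rx":0,"ry":0,"rz":0,"claw":1},{"tx":0,"ty":0,"tz":-0.055,"rx":0,"ry":0,"rz":0,"claw":0},{"tx":0,"ty":0,"tz":-0.055,"rx":0,"ry":0,"rz":0,"claw":0},{"tx":0,"ty":0,"tz":-0.055,"rx":0,"ry":0,"rz":0,"claw":0},{"tx":0,"ty":0,"tz":-0.055,"rx":0,"ry":0,"rz":0,"claw":0},{"tx":0,"ty":0,"tz":-0.055,"rx":0,"ry":0,"rz":0,"claw":0}]'
python3 -m jog '[{"tx":0,"ty":0,"tz":-0.2,"rx":0,"ry":0,"rz":0,"claw":0},{"tx":0,"ty":0,"tz":-0.6,"rx":0,"ry":0,"rz":0,"claw":0},{"tx":0,"ty":0,"tz":-1,"rx":0,"ry":0,"rz":0,"claw":0},{"tx":0,"ty":0,"tz":-1,"rx":0,"ry":0,"rz":0,"claw":0}]'
python3 - <<'E'
from h import *
go([.4216,.237,.15],[np.pi,0,np.radians(25)])
E
```

```text
t: 11.52
position: [0.6291, 0.1204, 0.149]
tool_rot: [-3.141, -0.437, 0.095]
contact_force: [-1.0, -0.9, -0.8]
opening: 0.491
finger_force: 0.0
t: 12.02
position: [0.5878, 0.1164, 0.2432]
tool_rot: [3.141, -0.444, 0.096]
contact_force: [0.5, -0.9, 0.2]
opening: 0.496
finger_force: 0.0
t 12.025 shift [-1.79 -1.36  0.18] turn [ 0.049 -0.28  -0.213]
```

```bash
python3 -m jog '[{"tx":-0.45,"ty":-0.34,"tz":0,"rx":0.01,"ry":-0.1,"rz":-0.1,"claw":0},{"tx":-0.9,"ty":-0.68,"tz":0,"rx":0.03,"ry":-0.2,"rz":-0.17,"claw":0},{"tx":-0.9,"ty":-0.68,"tz":0,"rx":0.049,"ry":-0.28,"rz":-0.213,"claw":0},{"tx":-0.9,"ty":-0.68,"tz":0,"rx":0.049,"ry":-0.28,"rz":-0.213,"claw":0},{"tx":-0.9,"ty":-0.68,"tz":0,"rx":0.049,"ry":-0.28,"rz":-0.213,"claw":0}]'
python3 - <<'E'
from h import *
go([.4216,.237,.10],[np.pi,0,np.radians(25)])
E
```

```text
t: 12.65
position: [0.4988, 0.1759, 0.2008]
tool_rot: [-3.138, 0.006, 0.434]
contact_force: [-0.4, 0.7, 0.5]
opening: 0.502
finger_force: 0.0
t 12.65 shift [-0.438 -0.876  1.014] turn [-0.002  0.004 -0.001]
```

```bash
python3 -m jog '[{"tx":-0.22,"ty":-0.44,"tz":0,"rx":0,"ry":0,"rz":0,"claw":0},{"tx":-0.438,"ty":-0.876,"tz":0.3,"rx":-0.002,"ry":0.004,"rz":0,"claw":0},{"tx":-0.438,"ty":-0.876,"tz":0.8,"rx":-0.002,"ry":0.004,"rz":0,"claw":0},{"tx":-0.438,"ty":-0.876,"tz":0.9,"rx":-0.002,"ry":0.004,"rz":0,"claw":0},{"tx":-0.438,"ty":-0.876,"tz":0.9,"rx":-0.002,"ry":0.004,"rz":0,"claw":0}]'
python3 - <<'E'
from h import *
go([.4216,.237,.026],[np.pi,0,np.radians(25)])
E
```

```text
t: 13.28
position: [0.4223, 0.2367, 0.1125]
tool_rot: [-3.141, -0.0, 0.434]
contact_force: [-0.1, 0.1, 0.0]
opening: 0.499
finger_force: 0.0
t 13.275 shift [-0.005 -0.005  0.865] turn [-0.    -0.    -0.001]
```

```bash
python3 -m jog '[{"tx":0,"ty":0,"tz":0.4,"rx":0,"ry":0,"rz":0,"claw":0},{"tx":0,"ty":0,"tz":0.75,"rx":0,"ry":0,"rz":0,"claw":0},{"tx":0,"ty":0,"tz":0.86,"rx":0,"ry":0,"rz":0,"claw":0},{"tx":0,"ty":0,"tz":0.86,"rx":0,"ry":0,"rz":0,"claw":0},{"tx":0,"ty":0,"tz":0.86,"rx":0,"ry":0,"rz":0,"claw":0},{"tx":0,"ty":0,"tz":0.86,"rx":0,"ry":0,"rz":0,"claw":1},{"tx":0,"ty":0,"tz":0.86,"rx":0,"ry":0,"rz":0,"claw":1},{"tx":0,"ty":0,"tz":0.86,"rx":0,"ry":0,"rz":0,"claw":1},{"tx":0,"ty":0,"tz":0.86,"rx":0,"ry":0,"rz":0,"claw":1},{"tx":0,"ty":0,"tz":0.86,"rx":0,"ry":0,"rz":0,"claw":1},{"tx":0,"ty":0,"tz":0.86,"rx":0,"ry":0,"rz":0,"claw":1}]' 45
python3 -c "
from h import *
s=bot.read_state();print(s['position'],s['tool_rot'])"
python3 -m jog '[{"tx":0,"ty":0,"tz":-0.3,"rx":0,"ry":0,"rz":0,"claw":1},{"tx":0,"ty":0,"tz":-0.8,"rx":0,"ry":0,"rz":0,"claw":1},{"tx":0,"ty":0,"tz":-1,"rx":0,"ry":0,"rz":0,"claw":1},{"tx":0,"ty":0,"tz":-1,"rx":0,"ry":0,"rz":0,"claw":1}]'
python3 -m jog '[{"tx":0,"ty":0,"tz":-0.5,"rx":0,"ry":0,"rz":0,"claw":1},{"tx":0,"ty":0,"tz":-1,"rx":0,"ry":0,"rz":0,"claw":1},{"tx":0,"ty":0,"tz":-1,"rx":0,"ry":0,"rz":0,"claw":1},{"tx":0,"ty":0,"tz":-1,"rx":0,"ry":0,"rz":0,"claw":1}]'
python3 - <<'E'
from h import *
inhand(.0305)
p,_=bot.read_camera("top")
c="scene";p,_=bot.read_camera(c); u,v=390,190
cv2.imwrite("pics/held2.png",cv2.resize(p[v-60:v+60,u-80:u+80],None,fx=5,fy=5,interpolation=cv2.INTER_CUBIC)[:,:,::-1])
yaw=.0937; rpy=[np.pi,-np.radians(25),yaw]; z=Ro.from_euler("xyz",[0,-np.radians(25),yaw]).apply([0,0,1])
go(np.array([.6488,-.0788,.139])+z*.07,rpy)
E
```

```text
t: 14.65
position: [0.4223, 0.2372, 0.0265]
tool_rot: [-3.141, -0.001, 0.436]
contact_force: [0.8, -0.2, 1.9]
opening: 0.135
finger_force: 45.0
[0.42226232 0.23724837 0.02648341] [-3.14135290e+00 -6.55632580e-04  4.35729298e-01]
t: 15.15
position: [0.4231, 0.2375, 0.1277]
tool_rot: [3.141, -0.004, 0.436]
contact_force: [-0.3, -0.1, -0.9]
opening: 0.135
finger_force: 45.0
t: 15.65
position: [0.4208, 0.2367, 0.2248]
tool_rot: [-3.141, 0.003, 0.436]
contact_force: [0.0, -0.2, -2.2]
opening: 0.138
finger_force: 45.0
lid in tool axes [0.0007 0.0042] -22.28964614868164
t 15.8 shift [0.459 3.723 0.213] turn [-0.048  0.278  0.214]
```

View pics/held2.png

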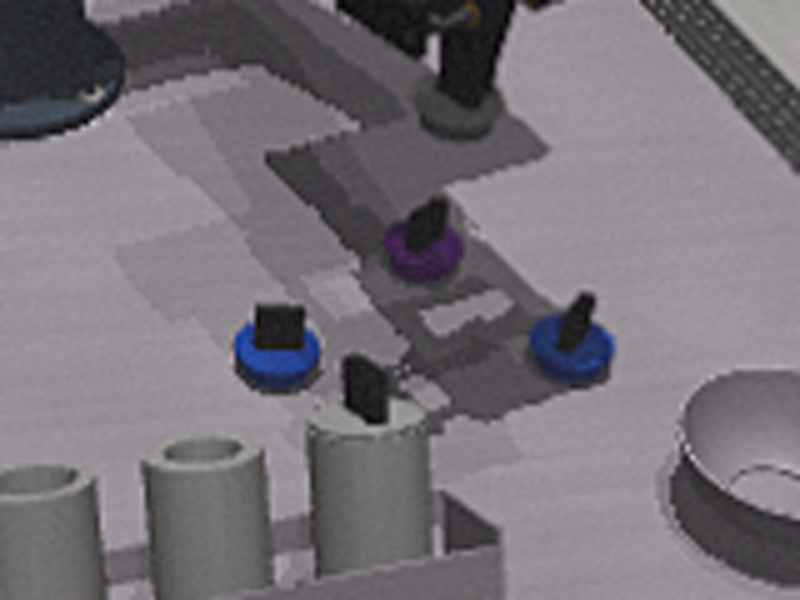

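The wide lid sits flush in canister 1 (crop 367,410) and the medium lid is held level (crop 458,115). Next is mouth 3.

```bash
python3 -m jog '[{"tx":0.06,"ty":0.46,"tz":0,"rx":0,"ry":0,"rz":0,"claw":1},{"tx":0.115,"ty":0.93,"tz":0,"rx":0,"ry":0,"rz":0,"claw":1},{"tx":0.115,"ty":0.93,"tz":0,"rx":0,"ry":0,"rz":0,"claw":1}]' >/dev/null
python3 -m jog '[{"tx":0.06,"ty":0.46,"tz":0,"rx":0,"ry":0,"rz":0,"claw":1},{"tx":0.115,"ty":0.93,"tz":0,"rx":0,"ry":0,"rz":0,"claw":1},{"tx":0.115,"ty":0.93,"tz":0,"rx":0,"ry":0,"rz":0,"claw":1}]' >/dev/null
python3 -m jog '[{"tx":0.06,"ty":0.46,"tz":0,"rx":0,"ry":0,"rz":0,"claw":1},{"tx":0.115,"ty":0.93,"tz":0,"rx":0,"ry":0,"rz":0,"claw":1},{"tx":0.115,"ty":0.93,"tz":0,"rx":0,"ry":0,"rz":0,"claw":1}]'
python3 -m jog '[{"tx":0.06,"ty":0.46,"tz":0,"rx":0,"ry":0.1,"rz":0.08,"claw":1},{"tx":0.115,"ty":0.93,"tz":0,"rx":-0.03,"ry":0.18,"rz":0.15,"claw":1},{"tx":0.115,"ty":0.93,"tz":0,"rx":-0.048,"ry":0.278,"rz":0.214,"claw":1},{"tx":0.115,"ty":0.93,"tz":0,"rx":-0.048,"ry":0.278,"rz":0.214,"claw":1},{"tx":0.115,"ty":0.93,"tz":0,"rx":-0.048,"ry":0.278,"rz":0.214,"claw":1},{"tx":0.115,"ty":0.93,"tz":0,"rx":-0.048,"ry":0.278,"rz":0.214,"claw":1}]'
sed -i 's/rel(.*139\])/rel([.6488,-.0788,.139])/' r.py; python3 r.py
python3 - <<'E'
from h import *
yaw=.0937; R=Ro.from_euler("xyz",[0,-np.radians(25),yaw])
go(np.array([.6488,-.0788,.139])+R.apply([.001,0,.032]),[np.pi,-np.radians(25),yaw])
E
```

```text
t: 16.92
position: [0.5721, -0.0025, 0.2253]
tool_rot: [-3.141, -0.0, 0.433]
contact_force: [-0.1, 0.9, -1.2]
opening: 0.133
finger_force: 45.0
t: 17.68
position: [0.6226, -0.0801, 0.2273]
tool_rot: [3.141, -0.443, 0.097]
contact_force: [0.4, -1.1, 0.1]
opening: 0.133
finger_force: 45.0
t 17.675 rel mm [13.6  1.2 91.1] F [ 0.3 -1.1 -0.1] rot err [ 0.03  0.37 -0.17]
[-0.05  0.35  0.06]
t 17.675 shift [-0.129  0.012  0.59 ] turn [-0.    -0.004  0.002]
```

```bash
python3 -m jog '[{"tx":-0.129,"ty":0.012,"tz":0.3,"rx":0,"ry":-0.004,"rz":0.002,"claw":1},{"tx":-0.129,"ty":0.012,"tz":0.5,"rx":0,"ry":-0.004,"rz":0.002,"claw":1},{"tx":-0.129,"ty":0.012,"tz":0.59,"rx":0,"ry":-0.004,"rz":0.002,"claw":1},{"tx":-0.129,"ty":0.012,"tz":0.59,"rx":0,"ry":-0.004,"rz":0.002,"claw":1},{"tx":-0.129,"ty":0.012,"tz":0.59,"rx":0,"ry":-0.004,"rz":0.002,"claw":1}]' >/dev/null; python3 r.py
python3 -m jog '[{"tx":0,"ty":0,"tz":0.04,"rx":0,"ry":0,"rz":0,"claw":1},{"tx":0,"ty":0,"tz":0.07,"rx":0,"ry":0,"rz":0,"claw":1},{"tx":0,"ty":0,"tz":0.08,"rx":0,"ry":0,"rz":0,"claw":1},{"tx":0,"ty":0,"tz":0.08,"rx":0,"ry":0,"rz":0,"claw":1}]' >/dev/null;  python3 r.py
```

```text
t 18.3 rel mm [-0.2 -0.5 32.5] F [-0.2  0.8 -0. ] rot err [0.   0.   0.13]
[-0.03  0.32  0.02]
t 18.8 rel mm [ 0.1 -0.9 24.2] F [3.1 0.7 0.6] rot err [-0.03  0.06  0.18]
[ 0.14 -0.18 -0.  ]
```

```bash
python3 -m jog '[{"tx":0.015,"ty":0,"tz":0.03,"rx":0,"ry":0,"rz":0,"claw":1},{"tx":0.015,"ty":0,"tz":0.05,"rx":0,"ry":0,"rz":0,"claw":1},{"tx":0.015,"ty":0,"tz":0.06,"rx":0,"ry":0,"rz":0,"claw":1}]' >/dev/null;  python3 r.py
python3 -m jog '[{"tx":0,"ty":0,"tz":0.03,"rx":0,"ry":0,"rz":0,"claw":1},{"tx":0,"ty":0,"tz":0.05,"rx":0,"ry":0,"rz":0,"claw":1},{"tx":0,"ty":0,"tz":0.05,"rx":0,"ry":0,"rz":0,"claw":1}]' >/dev/null;  python3 r.py
```

```text
t 19.175 rel mm [ 0.2 -0.4 17.6] F [-0.2 -0.4 -0. ] rot err [ 0.03 -0.09  0.18]
[ 0.05  0.12 -0.  ]
t 19.55 rel mm [ 0.2 -0.4 12.6] F [ 0.3  0.  -0.8] rot err [ 0.04 -0.09  0.18]
[-0.02  0.14  0.02]
```

```bash
python3 -m jog '[{"tx":0,"ty":0,"tz":0.03,"rx":0,"ry":0,"rz":0,"claw":1},{"tx":0,"ty":0,"tz":0.06,"rx":0,"ry":0,"rz":0,"claw":1},{"tx":0,"ty":0,"tz":0.07,"rx":0,"ry":0,"rz":0,"claw":1},{"tx":0,"ty":0,"tz":0.07,"rx":0,"ry":0,"rz":0,"claw":1}]' 60 >/dev/null;  python3 r.py
```

```text
t 20.05 rel mm [ 0.3 -0.3 11.2] F [-7.4 -0.5 42. ] rot err [-0.    0.02  0.08]
[-0.21  1.6  -0.1 ]
```

```bash
python3 -m jog '[{"tx":0,"ty":0,"tz":-0.03,"rx":0,"ry":0,"rz":0,"claw":1},{"tx":0,"ty":0,"tz":-0.055,"rx":0,"ry":0,"rz":0,"claw":0},{"tx":0,"ty":0,"tz":-0.055,"rx":0,"ry":0,"rz":0,"claw":0},{"tx":0,"ty":0,"tz":-0.055,"rx":0,"ry":0,"rz":0,"claw":0},{"tx":0,"ty":0,"tz":-0.055,"rx":0,"ry":0,"rz":0,"claw":0},{"tx":0,"ty":0,"tz":-0.055,"rx":0,"ry":0,"rz":0,"claw":0}]'
python3 -m jog '[{"tx":0,"ty":0,"tz":-0.2,"rx":0,"ry":0,"rz":0,"claw":0},{"tx":0,"ty":0,"tz":-0.6,"rx":0,"ry":0,"rz":0,"claw":0},{"tx":0,"ty":0,"tz":-1,"rx":0,"ry":0,"rz":0,"claw":0},{"tx":0,"ty":0,"tz":-1,"rx":0,"ry":0,"rz":0,"claw":0}]'
python3 -m jog '[{"tx":-0.5,"ty":0.5,"tz":-0.4,"rx":0,"ry":0,"rz":0,"claw":0},{"tx":-1,"ty":1,"tz":-0.8,"rx":0,"ry":0,"rz":0,"claw":0},{"tx":-1,"ty":1,"tz":-0.8,"rx":0,"ry":0,"rz":0,"claw":0},{"tx":-1,"ty":1,"tz":-0.8,"rx":0,"ry":0,"rz":0,"claw":0}]'
python3 - <<'E'
from h import *
p,_=bot.read_camera("scene"); cv2.imwrite("pics/end.png",cv2.resize(p[170:290,280:440],None,fx=5,fy=5,interpolation=cv2.INTER_CUBIC)[:,:,::-1])
R=Ro.from_euler("xyz",[0,-np.radians(25),.0937])
for n in("lid_wide_center","lid_medium_center"):
    for r in bot.mark_of(n,"scene"): print(n,round(float(r["score"]),2),np.round(r["at"],3),[(1e3*R.inv().apply(np.array(r["at"])-m)).round(0) for m in([.6301,.1203,.139],[.6488,-.0788,.139])])
for n in("bowl","jar","spatula"): print(n,[np.round(r["at"],3) for r in bot.mark_of(n,"scene")[:1]])
E
```

```text
t: 20.8
position: [0.6444, -0.0796, 0.1492]
tool_rot: [-3.139, -0.435, 0.09]
contact_force: [0.8, 0.3, -0.1]
opening: 0.487
finger_force: 0.0
t: 21.3
position: [0.6033, -0.0843, 0.2434]
tool_rot: [3.14, -0.44, 0.091]
contact_force: [0.7, -0.4, 0.1]
opening: 0.501
finger_force: 0.0
t: 21.8
position: [0.4867, -0.1967, 0.27]
tool_rot: [-3.139, -0.435, 0.086]
contact_force: [0.3, -0.5, 0.6]
opening: 0.501
finger_force: 0.0
lid_wide_center 0.48 [0.62  0.121 0.145] [array([-6.,  2.,  9.]), array([ -6., 202.,   9.])]
lid_medium_center 0.74 [ 0.645 -0.084  0.145] [array([  -1., -205.,    7.]), array([-1., -5.,  7.])]
lid_medium_center 0.68 [0.412 0.13  0.022] [array([-246.,   30.,  -15.]), array([-246.,  230.,  -15.])]
lid_medium_center 0.54 [0.311 0.271 0.024] [array([-324.,  180.,   24.]), array([-324.,  380.,   24.])]
lid_medium_center 0.49 [0.438 0.338 0.026] [array([-203.,  234.,  -30.]), array([-203.,  434.,  -30.])]
lid_medium_center 0.44 [ 0.605  0.423 -0.002] [array([ -56.,  304., -129.]), array([ -56.,  504., -129.])]
bowl [array([0.599, 0.425, 0.001])]
jar [array([ 0.625, -0.379,  0.002])]
spatula [array([ 0.329, -0.468,  0.007])]
```

View pics/end.png

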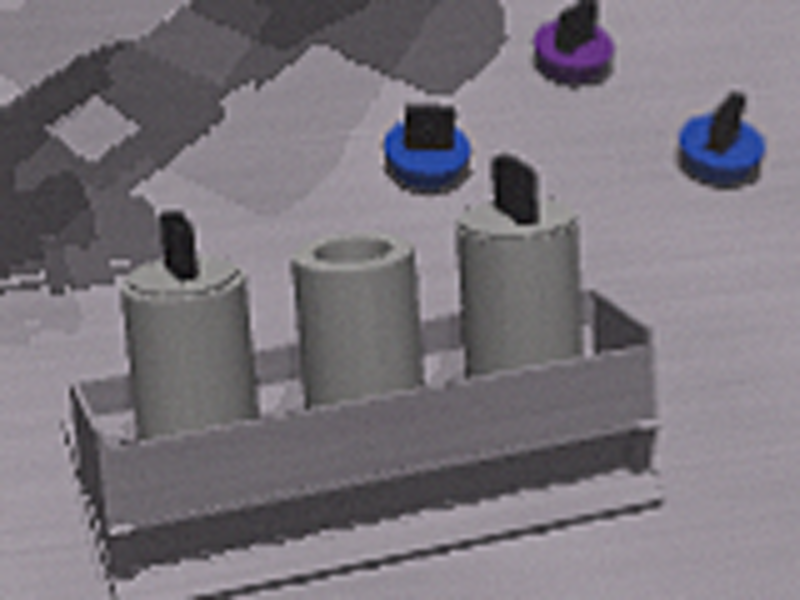

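Both lids sit flush: the medium one at crop (185,280) and the wide one at (515,220). The middle canister is open and the bystanders haven't moved. I'm handing the job in.

```bash
python3 -c "
from workcell import bot
print(bot.job_done())"
```

```text
the job is handed in; nothing more can be done
None
```

I handed the job in at about 22 s, with the wide lid pushed home in the left canister, the medium lid pushed home in the right one, the middle canister left open, and the bowl, jar and spatula where they were.

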